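Hang the slide rack on the drying stand's flap peg

TASK

Hang the loaded slide rack by its eye on the drying stand's peg: keep it upright and slide the eye along the peg, so that it pushes the hanging flap up, until the flap drops shut behind the eye. Then prove the catch: draw the rack back towards the peg's tip until the eye bears on the flap and the flap stands firm, hold that pull at about 10 N for half a second, and leave the rack hanging still on the peg by itself. The slides are glass, so never knock or press the rack against the stand with more than 15 N, and leave the other things on the bench where they are.

Things in the scene. Friction and masses are not known exactly. Their poses are not given: they have to be found in the camera images.
- rack: The slide rack: stainless staining rack holding six glass slides, about 300 g, 64 mm along x, 90 mm along y, 34 mm high, standing upright on the bench; the origin is the centre of its underside, z up. A wire handle rises from its ends to a flat upright ring, the eye, with a grip above it. Its mass lies straight below the eye; it is the same either way round.
- rack_eye (a point): Centre of the rack's hanging eye, 170 mm above the rack's underside: an upright steel ring, 44 mm across outside, hole 28 mm, 6 mm thick. Its axis is the rack's x axis; z is up.
- rack_grip (a point): Centre of the rack's black plastic grip, 55 mm above the eye's centre: a bar 16 mm thick along the rack's x, 56 mm long along its y, 26 mm high, to be pinched from above across its 16 mm thickness. Axes as the rack's.
- stand: The drying stand, fixed: a short retort stand with a 220 x 120 x 12 mm base (220 along its x); the origin is the centre of the base's underside, z up. Its 13 mm post stands at x = +88 mm and ends 250 mm above the bench; a level bracket 28 mm thick at most runs from it towards -x, 235 mm above the bench, with the peg sticking out of its end.
- peg_root (a point): Centre of the flat end face (28 mm across) of the stand's bracket, where the peg comes out; axes as the stand's. The peg is a level 12 mm rod through this point, pointing to -x. It telescopes and was clamped by hand: the flap's pin is 48 to 74 mm out from the face (not measured), the tip 17 mm farther. The clamp holds about 80 N. An eye hanging on the peg has its centre 8 mm below the axis.
- flap (a joint): Angle (rad) of the steel flap hanging from a pin on the peg's axis, 14 mm wide, 34 mm down, 25 g. 0 = hanging; positive = swung up towards the bracket: an eye pushed on from the tip does this with under 1 N, and once past its end (at the latest at the face) it drops. Negative = swung towards the tip, to a firm stop at -0.25.
- tube_rack_mid (a point): Bystander: white plastic tube rack with a few capped tubes, 80 x 150 x 60 mm (90 mm with the tubes), loose; the point is the centre of its top plate. Leave it alone.
- tip_box_mid (a point): Bystander: olive pipette-tip box with a pale lid, 89 x 126 x 69 mm, loose; the point is 35 mm above its underside. Leave it alone.
- bottle_mid (a point): Bystander: amber reagent bottle with a blue cap, 68 mm across, 125 mm tall, loose; the point is 60 mm above its underside. Leave it alone.
Not all that is in view belongs to the job. Of the things that look like the rack, take the one that is farthest to the robot's right at the start.

How it is judged:
By the outcome, as a careful person would: the job done as asked, in the order asked, and still so for the second after the job is handed in, with the robot touching nothing.
It also fails if it takes over 72 s, if anything falls off the work surface, if the arm or the gripper's body presses on something with over 40 N, if the wrist force passes 120 N, or if a joint passes its speed limit or range.

ROBOT

A 6-joint arm with a two-finger parallel gripper is mounted at the origin on the work surface. World frame = base frame: x ahead of the robot, y to its left, z up, the work surface at z = 0. Lengths are in mm, angles in rad, forces in N, time in s.
With the tool pointing down it reaches from about 300 to 775 mm from the base axis. Payload 14.6 kg.
Tool frame: the origin (TCP) lies midway between the tips of the shut fingers; the grasp point (between the pads) lies 19 mm behind it (manip.hold_point_z is the distance from the TCP to the grasp point, in mm); z points along the fingers, y is the direction in which the jaws open and shut (so a half turn about z gives the same grasp; the last joint's range is limited). The gripper opens to 94 mm and grips with 3 to 60 N. Pads are 16 mm wide; open, the fingers measure 119 mm over their backs; the gripper's body (75 mm by 177 mm) begins 78 mm behind the grasp point.
Start: joints at [1.212, 0.3, 1.521, -0, 1.321, -0.067], TCP at [158.22, 526.741, 205.446] pointing down, gripper open.
Joint ranges: [-3.03, 3.03], [-0.79, 2.21], [0.23, 2.52], [-1.04, 4.18], [0, 3.07], [-2.55, 2.55]. Speed limits (rad/s): [2.22, 2.22, 2.57, 3.14, 3.14, 3.14].

INTERFACE

Orientations are given as [roll, pitch, yaw] about the fixed x, y, z axes, in that order (R = Rz(yaw) Ry(pitch) Rx(roll)).
In Python, from cell import manip gives the robot as it stands.
- The arm moves only by the shell command python3 -m crank 'ROWS' [OPENING] [FORCE]. ROWS is JSON, a list of rows, each an object with "offset": the shift along the world's x, y, z in m, a list of three; "spin": the turn about the world's z in degrees. In form: [{"offset": [dx, dy, dz], "spin": spin}, ...]. A call has exactly 8 rows; each row is the pose to reach, as a shift and turn from the pose measured when the call began; what a row does not reach only later rows make up. A row lasts 1/12 s, in which the tool goes at most 41.7 mm and 7.16 degrees, less where a joint would pass 70% of its speed; a pose out of reach is approached as far as the arm can. A call with a gripper value outside its range is refused whole. OPENING is the opening, from 0 (shut) to 1 (fully open), set as the call begins (- or left out, the last holds). The fingers move at their own pace and stop on an object; FORCE is the grip in N (left out, the last holds). Time passes only in rows, so rows that repeat a pose let the fingers close, or fill a call up. It gives the time, the measured TCP pose, the force and the opening at its end, in the units of the state.
- manip.read_state(): the state, without advancing time (a new reading comes with each control period).
- manip.camera(name): name is "scene" or "top" or "wrist"; returns a dict with "pixels" (420x560x3 uint8, red, green, blue), "fx", "fy", "cx", "cy" (pixels), "k1" (the pictures are not rectified: a ray, as slopes to the right and down, at radius r is drawn at 1 + k1 r^2 times it, then the intrinsics apply), "extrinsics" (4x4, takes a point from world to camera coordinates); the wrist camera has in their place "hand_eye" (4x4, takes a point from camera to tool coordinates, whose origin is the TCP and whose axes are the flange's). Camera axes: x right, y down, z forward; pixel columns grow to the right and rows downward; lengths in mm; the calibration is good to about 2 mm. A picture is of the moment at which its call begins: read the wrist's pose just before it. There is no depth.
- manip.sign_off(): hands the job in, once; it reports no verdict.
Trained networks look in a picture, given as the dict that the camera call returned (one of the last four; its "shot" number tells which), for a name from the list of things; names that differ only in an ending like _2 or _b are one class to them, and where a whole thing is asked for, a point or a joint stands for the part that bears it (a point fixed in the world has none). Each returns a list of dicts, best first, with "conf" (0 to 1); they miss things now and then, are a little off and sometimes report something else, mostly with a low value. They report only what shows in the picture. A call takes as long as a camera call. They do not tell look-alikes from the thing itself.
- manip.search_frame(picture, name): "location" ([x, y, z] in mm, in world coordinates, good to about 4 mm: the middle of the surface that is visible of it).
- manip.masks_of(picture, name): "mask" (420x560 bool, what is visible of it).
The state is a dict: "clock": time; "joints": joint angles; "qd": joint speeds; "effort": joint torques, N m; "eef_pos": TCP position; "eef_rot": TCP orientation; "wrist_force": force on the tool from outside, world axes, zero at the start; "moment": the same for the moment, N m; "finger_gap": finger opening in mm.
Only numpy, scipy, OpenCV 4.12 (cv2) and the standard library are available. Lean on these libraries where they do the work, as an engineer would, in place of code of your own. Each camera call takes 0.05 s, during which the arm holds its last target. There are 200 camera calls.

## Working session

There is one attempt and no reset: what is moved stays moved. The work goes in short steps, Python scripts to look and compute and a shell command to move; the robot and the scene stay as the last step left them, time stands still between calls to the robot, and variables do not carry over. Pictures are saved under pics/ and viewed, about 8 in all and at most 12, crops included, and the job is handed in when it is done.

```bash
mkdir -p pics; ls; cat > h.py <<'E'
import numpy as np, cv2
from cell import manip
def save(p,n,crop=None,s=1):
    im=p["pixels"][:,:,::-1]
    if crop: im=im[crop[1]:crop[3],crop[0]:crop[2]]
    cv2.imwrite("pics/"+n,cv2.resize(im,None,fx=s,fy=s,interpolation=cv2.INTER_CUBIC))
def Rm(r):
    a,b,c=r;cx,sx,cy,sy,cz,sz=np.cos(a),np.sin(a),np.cos(b),np.sin(b),np.cos(c),np.sin(c)
    return np.array([[cz,-sz,0],[sz,cz,0],[0,0,1]])@np.array([[cy,0,sy],[0,1,0],[-sy,0,cy]])@np.array([[1,0,0],[0,cx,-sx],[0,sx,cx]])
def ext(p,st=None):
    if "extrinsics" in p: return np.array(p["extrinsics"])
    T=np.eye(4);T[:3,:3]=Rm(st["eef_rot"]);T[:3,3]=st["eef_pos"]
    return np.linalg.inv(T@np.array(p["hand_eye"]))
def proj(p,X,st=None):
    E=ext(p,st);X=np.atleast_2d(X);c=X@E[:3,:3].T+E[:3,3];s=c[:,:2]/c[:,2:]
    s=s*(1+p["k1"]*(s**2).sum(1,keepdims=True))
    return s*[p["fx"],p["fy"]]+[p["cx"],p["cy"]]
def ray(p,uv,st=None):
    E=ext(p,st);d=(np.array(uv,float)-[p["cx"],p["cy"]])/[p["fx"],p["fy"]];s=d.copy()
    for _ in range(20): s=d/(1+p["k1"]*(s@s))
    R=E[:3,:3];return -R.T@E[:3,3],R.T@np.r_[s,1]
def atz(p,uv,z,st=None):
    o,d=ray(p,uv,st);return o+d*(z-o[2])/d[2]
def tri(obs):
    A=np.zeros((3,3));b=np.zeros(3)
    for o,d in obs:
        d=d/np.linalg.norm(d);M=np.eye(3)-np.outer(d,d);A+=M;b+=M@o
    return np.linalg.solve(A,b)
E
python3 - <<'E'
from h import *
for n in("scene","top"):
    p=manip.camera(n);save(p,n+"0.png",s=1.4)
    print(n,-ext(p)[:3,:3].T@ext(p)[:3,3],p["fx"],p["k1"])
    for t in("rack","rack_eye","rack_grip","stand","peg_root","flap","tube_rack_mid","tip_box_mid","bottle_mid"):
        print(t,[(np.round(d["location"]).tolist(),round(d["conf"],2),np.round(proj(p,d["location"])[0]).tolist()) for d in manip.search_frame(p,t)])
print(manip.read_state())
E
```

```text
pics
scene [1051.55808073  253.51381729  785.58197091] 465.36995994830716 -0.1146634654663934
rack [([340.0, -168.0, 33.0], 0.91, [261.0, 179.0]), ([506.0, -251.0, 29.0], 0.77, [193.0, 214.0]), ([489.0, 96.0, 12.0], 0.19, [339.0, 269.0])]
rack_eye [([502.0, -250.0, 32.0], 0.95, [194.0, 212.0]), ([343.0, -169.0, 31.0], 0.6, [260.0, 180.0])]
rack_grip [([343.0, -169.0, 31.0], 0.88, [260.0, 180.0]), ([500.0, -249.0, 31.0], 0.71, [195.0, 211.0])]
stand [([491.0, 100.0, 12.0], 0.82, [340.0, 270.0])]
peg_root [([488.0, 98.0, 10.0], 0.91, [340.0, 269.0])]
flap []
tube_rack_mid [([760.0, -23.0, 61.0], 0.76, [217.0, 340.0])]
tip_box_mid [([734.0, -204.0, 66.0], 0.66, [143.0, 288.0])]
bottle_mid [([741.0, 221.0, 85.0], 0.9, [355.0, 387.0])]
top [ 358.56860476  -16.57148611 1063.93134679] 385.9748092446216 -0.07552895950808854
rack [([330.0, -171.0, 32.0], 0.79, [338.0, 297.0]), ([494.0, -258.0, 35.0], 0.58, [372.0, 236.0])]
rack_eye [([496.0, -257.0, 28.0], 0.9, [371.0, 236.0]), ([329.0, -170.0, 29.0], 0.56, [337.0, 298.0])]
rack_grip [([498.0, -260.0, 31.0], 0.59, [372.0, 235.0])]
stand [([48
[... 375 characters left out ...]
([709.0, 210.0, 81.0], 0.81, [202.0, 146.0])]
{'clock': 1.0, 'joints': array([ 1.21245104e+00,  2.99861219e-01,  1.52102555e+00, -2.77121449e-06,
        1.32069056e+00, -6.65720646e-02]), 'qd': array([-0.00156195, -0.00107907, -0.00082792, -0.00060468,  0.00064839,
        0.00125732]), 'effort': array([-1.10505091e-03, -5.31672049e+01, -3.52896166e+01,  7.07926042e-02,
        2.14403128e-02,  2.56327559e-05]), 'eef_pos': array([158.19069594, 526.74144681, 205.45604404]), 'eef_rot': array([3.14157754e+00, 3.69881152e-06, 2.84982012e+00]), 'wrist_force': array([ 0.13773765,  0.40329348, -0.12809933]), 'moment': array([ 0.00861945, -0.03299108,  0.03710554]), 'finger_gap': 94.19018456213067}
```

View pics/scene0.png

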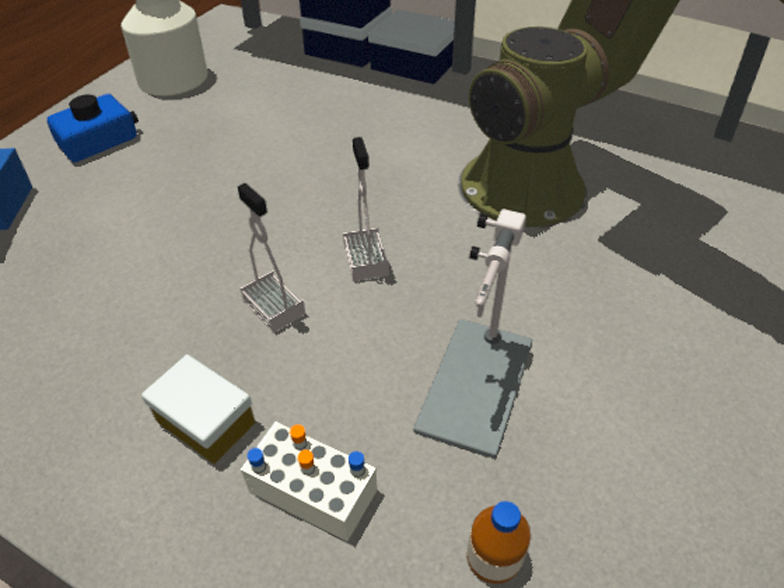

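View pics/top0.png

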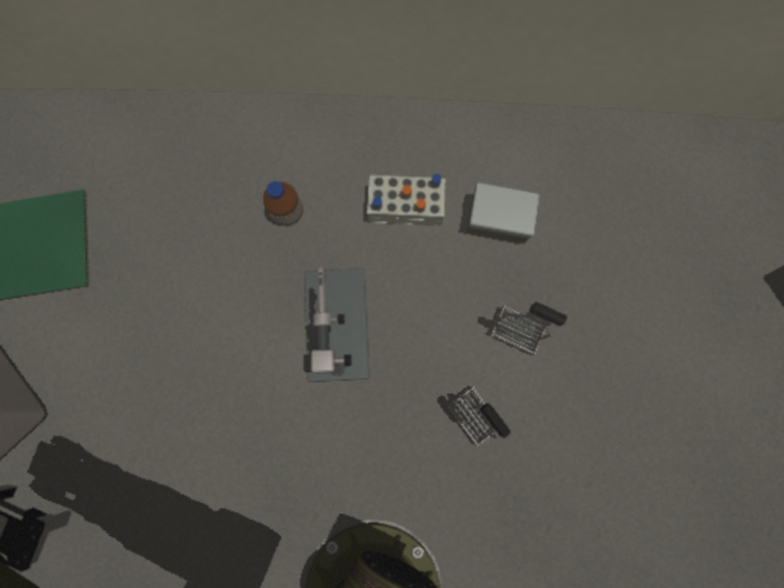

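The job's rack is the right one, with its grip at about (252,199) in the scene picture and (548,313) in the top one. The peg runs from the bracket towards +x, with its tip at about (480,305) in scene and (321,270) in top. Next I'll enlarge the details.

```bash
python3 - <<'E'
from h import *
out=[]
for n,cs in(("scene",[(325,145,385,225),(160,125,220,205)]),("top",[(210,185,270,265),(345,200,405,280)])):
    p=manip.camera(n)
    for c in cs:
        im=cv2.resize(p["pixels"][c[1]:c[3],c[0]:c[2],::-1],None,fx=6,fy=6,interpolation=cv2.INTER_CUBIC); print(n,c);out.append(im[:, :])
m=np.vstack([np.hstack(out[:2]),np.hstack(out[2:])])
m=np.hstack([np.vstack([out[0]]),out[1]]);
cv2.imwrite("pics/a.png",cv2.resize(np.hstack(out),None,fx=.55,fy=.55,interpolation=cv2.INTER_AREA))
p=manip.camera("top")
for nm,uvs in(("grip ends z238",[(379.5,219.5),(404,228.5)]),):
    for uv in uvs: print(nm,atz(p,uv,238))
E
```

```text
scene (325, 145, 385, 225)
scene (160, 125, 220, 205)
top (210, 185, 270, 265)
top (345, 200, 405, 280)
grip ends z238 [ 504.82033477 -227.37634834  238.        ]
grip ends z238 [ 487.55612195 -281.04403916  238.        ]
```

View pics/a.png

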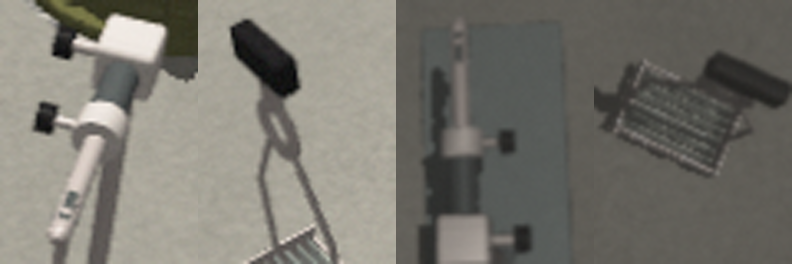

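```bash
python3 -m crank '[{"offset":[0.014,-0.032,0.016],"spin":-7},{"offset":[0.028,-0.064,0.032],"spin":-14},{"offset":[0.042,-0.098,0.048],"spin":-21},{"offset":[0.056,-0.132,0.064],"spin":-28},{"offset":[0.070,-0.166,0.080],"spin":-35},{"offset":[0.084,-0.200,0.096],"spin":-42},{"offset":[0.098,-0.234,0.112],"spin":-49},{"offset":[0.110,-0.268,0.125],"spin":-56}]' 1 40
python3 - <<'E'
from h import *
S={"tip":(341.7,216.2),"face":(352.3,186.5)};T={"tip":(229.4,191.1),"face":(229.7,224.4)}
p=manip.camera("scene");q=manip.camera("top")
for k in S:
    X=tri([ray(p,S[k]),ray(q,T[k])]);print(k,X.round(),proj(p,X),proj(q,X),"topz235",atz(q,T[k],235).round(), "scene",atz(p,S[k],235).round())
g=proj(p,[496.2,-254.2,225]);print(g,manip.read_state()["eef_pos"],manip.read_state()["eef_rot"])
E
```

```text
clock: 1.82
eef_pos: [268.4, 257.1, 331.7]
eef_rot: [3.14, -0.0, 1.867]
wrist_force: [2.0, 0.1, -0.2]
finger_gap: 93.9
tip [552. 105. 236.] [[340.99847073 216.16713086]] [[228.90561223 191.23968678]] topz235 [553. 104. 235.] scene [551. 105. 235.]
face [479.  97. 237.] [[352.67001997 186.50965422]] [[229.98250688 224.32048301]] topz235 [479.  98. 235.] scene [477.  96. 235.]
[[180.5293651  141.43230893]] [269.79144622 255.95267647 332.79859701] [ 3.13717337e+00 -1.04815062e-03  1.86292732e+00]
```

```bash
python3 -m crank '[{"offset":[0.015,-0.034,0],"spin":-5},{"offset":[0.030,-0.068,0],"spin":-10},{"offset":[0.045,-0.102,0],"spin":-15},{"offset":[0.060,-0.136,0],"spin":-20},{"offset":[0.075,-0.170,0],"spin":-25},{"offset":[0.090,-0.204,0],"spin":-30},{"offset":[0.105,-0.238,0],"spin":-34.6},{"offset":[0.120,-0.272,0],"spin":-34.6}]'
python3 -m crank '[{"offset":[0.015,-0.034,0],"spin":0},{"offset":[0.030,-0.068,0],"spin":0},{"offset":[0.045,-0.102,0],"spin":0},{"offset":[0.060,-0.136,0],"spin":0},{"offset":[0.075,-0.170,0],"spin":0},{"offset":[0.090,-0.204,0],"spin":0},{"offset":[0.102,-0.230,0],"spin":0},{"offset":[0.106,-0.238,0],"spin":0}]'
python3 - <<'E'
from h import *
st=manip.read_state();p=manip.camera("wrist");save(p,"w1.png")
print(st["eef_pos"],st["eef_rot"],p["fx"]);print(np.array(p["hand_eye"]).round(2))
for t in("rack_grip","rack_eye"):
  for d in manip.search_frame(p,t): print(t,d["location"],d["conf"],proj(p,d["location"],st))
for d in manip.masks_of(p,"rack_grip")[:1]:
  m=d["mask"];ys,xs=np.where(m);print(d["conf"],m.sum(),xs.min(),xs.max(),ys.min(),ys.max())
print(proj(p,[[496.2,-254.2,225],[504.8,-227.4,238],[487.6,-281,238]],st))
E
```

```text
clock: 2.58
eef_pos: [390.2, -17.4, 332.6]
eef_rot: [3.137, -0.001, 1.255]
wrist_force: [1.0, 1.1, 0.0]
finger_gap: 94.1
clock: 3.25
eef_pos: [497.3, -257.9, 330.7]
eef_rot: [3.139, -0.002, 1.255]
wrist_force: [-0.0, 0.0, -0.5]
finger_gap: 94.0
[ 497.29728244 -257.9208154   330.74660749] [ 3.13931971e+00 -1.63195063e-03  1.25483905e+00] 307.66454991567707
[[ 0.0000e+00 -9.6000e-01 -2.8000e-01  8.1780e+01]
 [ 1.0000e+00 -0.0000e+00  0.0000e+00  7.0000e-02]
 [-0.0000e+00 -2.8000e-01  9.6000e-01 -1.7882e+02]
 [ 0.0000e+00  0.0000e+00  0.0000e+00  1.0000e+00]]
rack_grip [501.5, -248.0, 224.3] 0.9 [[278.07291677 199.42309386]]
rack_grip [336.0, -175.4, 103.3] 0.9 [[140.29074918 164.14301437]]
rack_eye [494.7, -255.3, 223.3] 0.9 [[273.72193861 208.276848  ]]
rack_eye [335.2, -179.8, 102.1] 0.78 [[141.57455341 167.40504338]]
0.71 4954 55 193 123 212
[[274.82967485 207.23403531]
 [274.49581594 180.70709644]
 [274.98289787 239.62182012]]
```

View pics/w1.png

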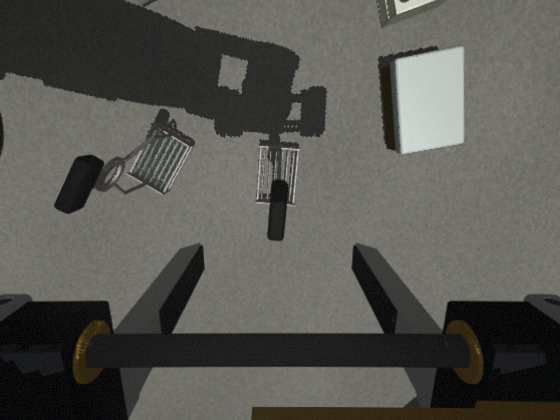

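The grip shows upright in the middle, from (279,181) to (276,240), within 5 px of my prediction. I'll refine from this image.

```bash
python3 - <<'E'
from h import *
st=manip.read_state();p=manip.camera("wrist")
g=cv2.cvtColor(p["pixels"],cv2.COLOR_RGB2GRAY)
m=np.zeros_like(g);m[172:248,262:294]=(g[172:248,262:294]<45)
n,l,s,c=cv2.connectedComponentsWithStats(m);k=1+s[1:,4].argmax();print(s[k],c[k])
ys,xs=np.where(l==k);r=cv2.minAreaRect(np.c_[xs,ys].astype(np.float32));print(r)
b=cv2.boxPoints(r)
b=b[np.argsort(b[:,1])]
A=atz(p,b[:2].mean(0),236,st);B=atz(p,b[2:].mean(0),236,st);C=(A+B)/2
print(A,B,C,np.linalg.norm(A-B),"yaw y",np.degrees(np.arctan2((A-B)[1],(A-B)[0])))
print(C-st["eef_pos"], np.degrees(st["eef_rot"]))
E
```

```text
[270 182  20  61 959] [279.32533889 212.10323253]
((279.77044677734375, 212.1731719970703), (17.403541564941406, 60.25743103027344), 3.5763344764709473)
[ 509.43773152 -227.65379062  236.        ] [ 488.14274556 -282.21729458  236.        ] [ 498.79023854 -254.9355426   236.        ] 58.57177128188147 yaw y 68.68034603973135
[  2.51132428  -0.6810801  -96.4749015 ] [ 1.79756629e+02 -9.15141195e-02  7.19958112e+01]
```

```bash
python3 -m crank '[{"offset":[0.001,0,-0.020],"spin":-1},{"offset":[0.002,-0.0005,-0.045],"spin":-2.5},{"offset":[0.002,-0.0005,-0.070],"spin":-2.5},{"offset":[0.002,-0.0005,-0.095],"spin":-2.5},{"offset":[0.002,-0.0005,-0.115],"spin":-2.5},{"offset":[0.002,-0.0005,-0.124],"spin":-2.5},{"offset":[0.002,-0.0005,-0.124],"spin":-2.5},{"offset":[0.002,-0.0005,-0.124],"spin":-2.5}]'
python3 -m crank '[{"offset":[0,0,0],"spin":0},{"offset":[0,0,0],"spin":0},{"offset":[0,0,0],"spin":0},{"offset":[0,0,0],"spin":0},{"offset":[0,0,0],"spin":0},{"offset":[0,0,0],"spin":0},{"offset":[0,0,0],"spin":0},{"offset":[0,0,0],"spin":0}]' 0 40
```

```text
clock: 4.17
eef_pos: [498.5, -254.0, 210.1]
eef_rot: [3.136, -0.001, 1.214]
wrist_force: [0.7, -0.6, -0.1]
finger_gap: 94.3
clock: 4.83
eef_pos: [498.5, -254.0, 210.0]
eef_rot: [3.136, -0.001, 1.214]
wrist_force: [-0.6, -1.1, -0.6]
finger_gap: 44.4
```

```bash
python3 -m crank '[{"offset":[0,0,-0.003],"spin":0},{"offset":[0,0,-0.003],"spin":0},{"offset":[0,0,-0.003],"spin":0},{"offset":[0,0,-0.003],"spin":0},{"offset":[0,0,-0.003],"spin":0},{"offset":[0,0,-0.003],"spin":0},{"offset":[0,0,-0.003],"spin":0},{"offset":[0,0,-0.003],"spin":0}]'
python3 -m crank '[{"offset":[0,0,0.010],"spin":0},{"offset":[0,0,0.030],"spin":0},{"offset":[0,0,0.055],"spin":0},{"offset":[0,0,0.080],"spin":0},{"offset":[0,0,0.105],"spin":0},{"offset":[0,0,0.120],"spin":0},{"offset":[0,0,0.120],"spin":0},{"offset":[0,0,0.120],"spin":0}]'
```

```text
clock: 5.5
eef_pos: [498.4, -254.0, 207.1]
eef_rot: [3.136, -0.001, 1.214]
wrist_force: [-0.4, 1.2, 0.1]
finger_gap: 15.5
clock: 6.17
eef_pos: [498.5, -254.0, 327.1]
eef_rot: [3.135, -0.001, 1.214]
wrist_force: [-0.3, -0.3, -4.2]
finger_gap: 15.9
```

```bash
python3 -m crank '[{"offset":[0.006,0.016,0],"spin":2},{"offset":[0.015,0.040,0],"spin":5},{"offset":[0.026,0.069,0],"spin":8},{"offset":[0.037,0.098,0],"spin":11},{"offset":[0.048,0.127,0],"spin":14},{"offset":[0.059,0.156,0],"spin":17},{"offset":[0.070,0.185,0],"spin":20},{"offset":[0.080,0.214,0],"spin":23}]'
python3 -m crank '[{"offset":[0.011,0.028,0],"spin":3},{"offset":[0.022,0.056,0],"spin":3},{"offset":[0.033,0.084,0],"spin":3},{"offset":[0.043,0.110,0],"spin":3},{"offset":[0.050,0.132,0],"spin":3},{"offset":[0.056,0.146,0],"spin":3},{"offset":[0.058,0.150,0],"spin":3},{"offset":[0.058,0.150,0],"spin":3}]'
python3 - <<'E'
from h import *
st=manip.read_state();p=manip.camera("wrist");save(p,"w2.png",(0,120,400,420),2)
print(st["eef_pos"],np.degrees(st["eef_rot"]))
print(proj(p,[[552,105,235],[478,97,235],[478,97,249]],st))
E
```

```text
clock: 6.83
eef_pos: [578.5, -38.5, 325.3]
eef_rot: [3.138, -0.002, 1.618]
wrist_force: [0.8, 0.2, -3.5]
finger_gap: 15.7
clock: 7.5
eef_pos: [636.4, 112.1, 323.4]
eef_rot: [3.14, -0.001, 1.672]
wrist_force: [0.8, -0.7, -3.9]
finger_gap: 15.6
[636.37311741 112.12287465 323.37224266] [ 1.79936673e+02 -8.39170789e-02  9.57774296e+01]
[[183.88064327 214.15599446]
 [100.84639968 214.72611559]
 [ 91.78972807 219.4457443 ]]
```

View pics/w2.png

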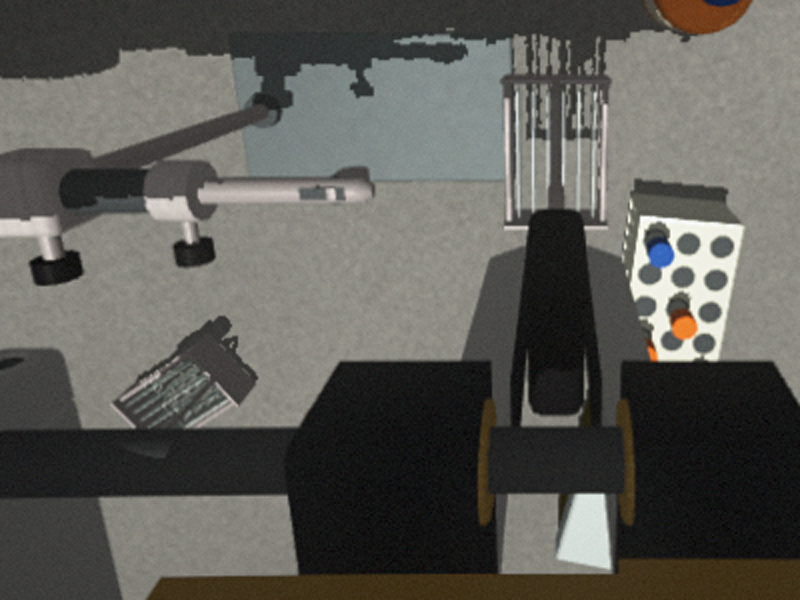

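The wrist picture shows the peg's tip at pixel (185,214) and its root near (100,215), each within 1 px of prediction. The rack hangs straight at (278,~200). I'll refine the peg axis and the eye's lateral offset.

```bash
python3 - <<'E'
from h import *
st=manip.read_state();p=manip.camera("wrist")
g=cv2.cvtColor(p["pixels"],cv2.COLOR_RGB2GRAY).astype(float)
pts=[]
for c in range(110,150,5):
    col=g[195:235,c];d=np.abs(np.diff(cv2.GaussianBlur(col[:,None],(1,3),0)[:,0]))
    u=d[:18].argmax();v=18+d[18:].argmax();pts.append((c,195+.5+(u+v)/2))
pts=np.array(pts);print(pts[:,1])
W=np.array([atz(p,q,235,st) for q in pts]);k=np.polyfit(W[:,0],W[:,1],1);print("slope deg",np.degrees(np.arctan(k[0])),"y at 478,552",np.polyval(k,[478,552]))
print("tip",atz(p,(185.5,214),235,st))
R=Rm(st["eef_rot"]);t=np.array(st["eef_pos"])
for off in(-3,0,3):
    print(off,proj(p,t+np.array([[28+off,0,-5],[-28+off,0,-31]])@R.T,st))
# hole of collar, rack y centre check: basket ends at z
b=st["eef_pos"][2]-37.1-170
print(atz(p,(278.5,157.5),b+34,st),atz(p,(277.5,234),b+34,st),t)
E
```

```text
[215.  214.5 213.  214.5 214.5 215.  214.5 214.5]
slope deg 5.33327094213001 y at 478,552 [ 96.48048689 103.38860235]
tip [553.25054561 104.24691975 235.        ]
-3 [[277.49929831 221.22272087]
 [277.48010262 330.29444027]]
0 [[277.499319   216.39716464]
 [277.48006186 325.70408818]]
3 [[277.49933868 211.5267688 ]
 [277.48001949 321.0717215 ]]
[633.33265935 154.04975807 150.80762183] [641.39733361  62.1781622  150.80762183] [636.256229   111.15853591 323.90762183]
```

```bash
python3 -m crank '[{"offset":[0,0.0005,-0.010],"spin":-0.4},{"offset":[0,0.001,-0.025],"spin":-0.4},{"offset":[0,0.0015,-0.040],"spin":-0.4},{"offset":[0,0.0015,-0.052],"spin":-0.4},{"offset":[0,0.0015,-0.057],"spin":-0.4},{"offset":[-0.010,0.0005,-0.057],"spin":-0.4},{"offset":[-0.025,-0.001,-0.057],"spin":-0.4},{"offset":[-0.030,-0.0015,-0.057],"spin":-0.4}]'
python3 - <<'E'
from h import *
st=manip.read_state();x,y,z=st["eef_pos"];ay=96.5+(x-478)*.0933
print(st["eef_pos"],"eye-axis y",y-1.5-ay,"z",z-37.1-235,st["wrist_force"],np.degrees(st["eef_rot"]))
p=manip.camera("scene");e=[x,y-1.5,z-37.1];u=proj(p,e)[0];print(u,proj(p,[552,103.8,235]))
c=[int(u[0])-50,int(u[1])-45,int(u[0])+50,int(u[1])+30];save(p,"s2.png",c,7);print(c)
E
```

```text
clock: 8.27
eef_pos: [605.1, 108.4, 267.6]
eef_rot: [3.139, -0.001, 1.662]
wrist_force: [-0.3, -0.3, -2.3]
finger_gap: 16.1
[605.05995493 108.40448605 267.5673652 ] eye-axis y -1.4502077479636029 z -4.532634797735142 [-0.2959098  -0.31940228 -2.26967881] [ 1.79859476e+02 -7.07642045e-02  9.52235630e+01]
[329.30298934 241.31233078] [[340.49257262 216.35694199]]
[279, 196, 379, 271]
```

View pics/s2.png

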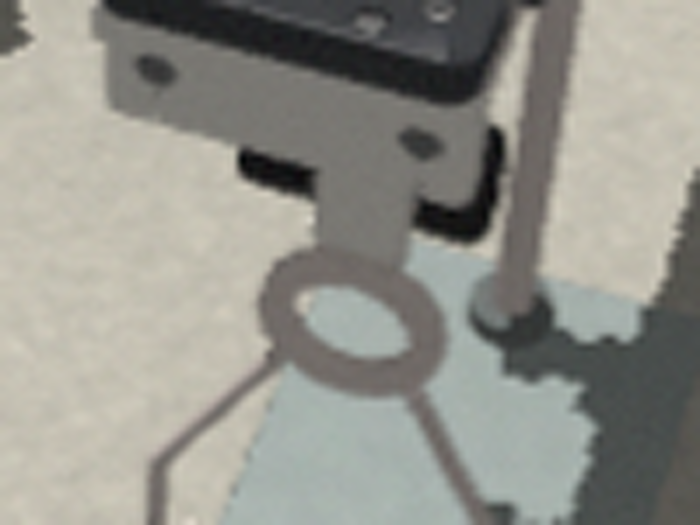

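The eye's centre appears at scene pixel (329.7,241.7), against (329.3,241.3) predicted. Alignment is good, so I'll slide on.

```bash
python3 -m crank '[{"offset":[-0.005,0.0010,-0.0015],"spin":0},{"offset":[-0.013,0.0005,-0.0015],"spin":0},{"offset":[-0.022,-0.0003,-0.0015],"spin":0},{"offset":[-0.031,-0.0012,-0.0015],"spin":0},{"offset":[-0.038,-0.0019,-0.0015],"spin":0},{"offset":[-0.044,-0.0024,-0.0015],"spin":0},{"offset":[-0.048,-0.0028,-0.0015],"spin":0},{"offset":[-0.048,-0.0028,-0.0015],"spin":0}]'
python3 -m crank '[{"offset":[-0.003,-0.0003,0],"spin":0},{"offset":[-0.006,-0.0006,0],"spin":0},{"offset":[-0.009,-0.0008,0],"spin":0},{"offset":[-0.012,-0.0011,0],"spin":0},{"offset":[-0.015,-0.0014,0],"spin":0},{"offset":[-0.018,-0.0017,0],"spin":0},{"offset":[-0.018,-0.0017,0],"spin":0},{"offset":[-0.018,-0.0017,0],"spin":0}]'
python3 - <<'E'
from h import *
st=manip.read_state();x,y,z=st["eef_pos"];ay=96.5+(x-478)*.0933
print(st["eef_pos"],"eye-axis y",y-1.5-ay,"z",z-37.1-235,st["wrist_force"])
p=manip.camera("wrist");save(p,"w3.png",(60,170,340,380),2.8)
E
```

```text
clock: 8.98
eef_pos: [556.7, 105.7, 266.8]
eef_rot: [3.138, -0.001, 1.662]
wrist_force: [-0.2, -0.3, -3.3]
finger_gap: 15.9
clock: 9.65
eef_pos: [538.7, 104.0, 266.9]
eef_rot: [3.138, -0.001, 1.662]
wrist_force: [-0.2, 0.3, -3.9]
finger_gap: 16.1
[538.68452573 103.97766753 266.89687608] eye-axis y 0.3158012756449722 z -5.203123924802497 [-0.181031    0.32471241 -3.93658243]
```

View pics/w3.png

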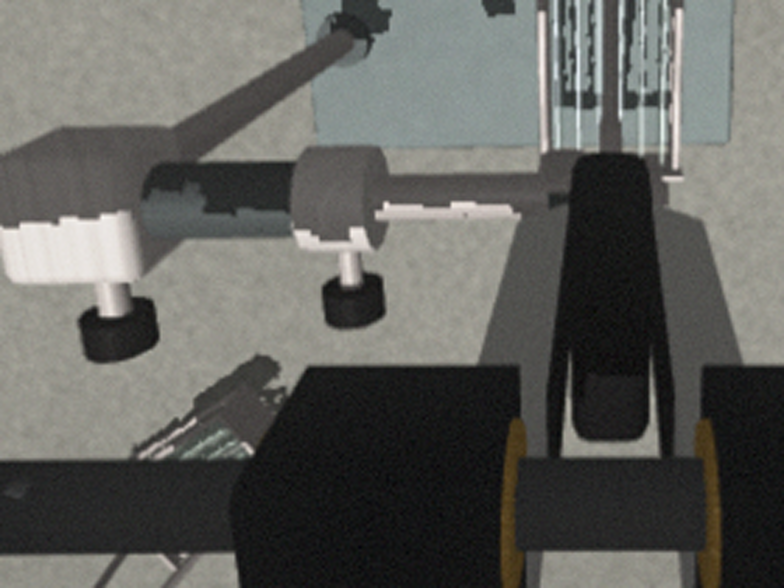

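The eye is round the peg, past the tip (about (660,190) in the crop), with no side force. I'll push on slowly past the flap.

```bash
python3 -m crank '[{"offset":[-0.003,-0.0003,0],"spin":0},{"offset":[-0.007,-0.0006,0],"spin":0},{"offset":[-0.011,-0.0010,0],"spin":0},{"offset":[-0.015,-0.0014,0],"spin":0},{"offset":[-0.019,-0.0018,0],"spin":0},{"offset":[-0.022,-0.0021,0],"spin":0},{"offset":[-0.024,-0.0022,0],"spin":0},{"offset":[-0.024,-0.0022,0],"spin":0}]'
python3 -m crank '[{"offset":[-0.003,-0.0003,0],"spin":0},{"offset":[-0.006,-0.0006,0],"spin":0},{"offset":[-0.009,-0.0008,0],"spin":0},{"offset":[-0.012,-0.0011,0],"spin":0},{"offset":[-0.015,-0.0014,0],"spin":0},{"offset":[-0.018,-0.0017,0],"spin":0},{"offset":[-0.020,-0.0019,0],"spin":0},{"offset":[-0.022,-0.0021,0],"spin":0}]'
python3 - <<'E'
from h import *
st=manip.read_state();x,y,z=st["eef_pos"];ay=96.5+(x-478)*.0933
print(st["eef_pos"],"eye-axis y",y-1.5-ay,"z",z-37.1-235,st["wrist_force"])
p=manip.camera("scene");print([(np.round(d["location"]),d["conf"]) for d in manip.search_frame(p,"flap")])
save(p,"s3.png",(310,165,380,235),8)
E
```

```text
clock: 10.37
eef_pos: [514.4, 101.8, 267.0]
eef_rot: [3.138, -0.001, 1.662]
wrist_force: [-0.3, 1.0, -3.5]
finger_gap: 15.5
clock: 11.03
eef_pos: [492.2, 99.6, 267.0]
eef_rot: [3.138, -0.001, 1.662]
wrist_force: [-0.3, -0.1, -2.8]
finger_gap: 15.7
[492.18654139  99.64489009 267.04591022] eye-axis y 0.3212857758882137 z -5.054089777843529 [-0.28800987 -0.05069149 -2.8347238 ]
[]
```

View pics/s3.png

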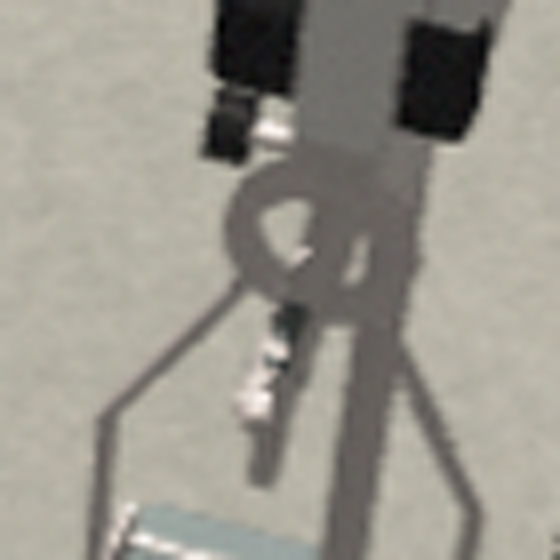

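The eye hangs around the peg near the collar; the flap is hard to make out. I'll draw back carefully and check by force.

```bash
python3 -m crank '[{"offset":[0.003,0.0003,0],"spin":0},{"offset":[0.008,0.0007,0],"spin":0},{"offset":[0.013,0.0012,0],"spin":0},{"offset":[0.018,0.0017,0],"spin":0},{"offset":[0.023,0.0021,0],"spin":0},{"offset":[0.028,0.0026,0],"spin":0},{"offset":[0.031,0.0029,0],"spin":0},{"offset":[0.032,0.003,0],"spin":0}]'
python3 -m crank '[{"offset":[0.0005,0,0],"spin":0},{"offset":[0.001,0.0001,0],"spin":0},{"offset":[0.0015,0.0001,0],"spin":0},{"offset":[0.002,0.0002,0],"spin":0},{"offset":[0.0025,0.0002,0],"spin":0},{"offset":[0.003,0.0003,0],"spin":0},{"offset":[0.0035,0.0003,0],"spin":0},{"offset":[0.004,0.0004,0],"spin":0}]'
```

```text
clock: 11.8
eef_pos: [524.7, 102.7, 266.9]
eef_rot: [3.138, -0.001, 1.662]
wrist_force: [0.7, 0.0, -3.6]
finger_gap: 15.5
clock: 12.47
eef_pos: [528.7, 103.1, 266.9]
eef_rot: [3.138, -0.001, 1.662]
wrist_force: [0.1, -0.1, -2.8]
finger_gap: 15.5
```

```bash
python3 -m crank '[{"offset":[0.0005,0,0],"spin":0},{"offset":[0.001,0.0001,0],"spin":0},{"offset":[0.0015,0.0001,0],"spin":0},{"offset":[0.002,0.0002,0],"spin":0},{"offset":[0.0025,0.0002,0],"spin":0},{"offset":[0.003,0.0003,0],"spin":0},{"offset":[0.003,0.0003,0],"spin":0},{"offset":[0.003,0.0003,0],"spin":0}]'
```

```text
clock: 13.13
eef_pos: [531.7, 103.4, 266.8]
eef_rot: [3.138, -0.001, 1.662]
wrist_force: [-0.7, -0.3, -3.8]
finger_gap: 16.0
```

```bash
python3 -m crank '[{"offset":[0.0004,0,0],"spin":0},{"offset":[0.0008,0.0001,0],"spin":0},{"offset":[0.0012,0.0001,0],"spin":0},{"offset":[0.0016,0.0002,0],"spin":0},{"offset":[0.002,0.0002,0],"spin":0},{"offset":[0.002,0.0002,0],"spin":0},{"offset":[0.002,0.0002,0],"spin":0},{"offset":[0.002,0.0002,0],"spin":0}]'
```

```text
clock: 13.8
eef_pos: [532.9, 103.5, 266.6]
eef_rot: [3.141, -0.001, 1.662]
wrist_force: [-7.7, -0.9, -1.0]
finger_gap: 15.8
```

```bash
python3 -m crank '[{"offset":[0.0009,0.0001,0],"spin":0},{"offset":[0.0010,0.0001,0],"spin":0},{"offset":[0.0011,0.0001,0],"spin":0},{"offset":[0.0011,0.0001,0],"spin":0},{"offset":[0.0011,0.0001,0],"spin":0},{"offset":[0.0011,0.0001,0],"spin":0},{"offset":[0.0011,0.0001,0],"spin":0},{"offset":[0.0011,0.0001,0],"spin":0}]'
```

```text
clock: 14.47
eef_pos: [533.1, 103.7, 266.4]
eef_rot: [-3.14, -0.001, 1.662]
wrist_force: [-8.7, -1.1, -1.7]
finger_gap: 16.1
```

```bash
python3 -m crank '[{"offset":[0.0011,0.0001,0],"spin":0},{"offset":[0.0012,0.0001,0],"spin":0},{"offset":[0.0012,0.0001,0],"spin":0},{"offset":[0.0012,0.0001,0],"spin":0},{"offset":[0.0012,0.0001,0],"spin":0},{"offset":[0.0012,0.0001,0],"spin":0},{"offset":[0.0012,0.0001,0],"spin":0},{"offset":[0.0012,0.0001,0],"spin":0}]'
```

```text
clock: 15.13
eef_pos: [533.4, 103.8, 266.1]
eef_rot: [-3.137, -0.001, 1.662]
wrist_force: [-9.1, -0.7, -1.4]
finger_gap: 15.7
```

```bash
python3 -m crank '[{"offset":[0.0011,0.0001,0],"spin":0},{"offset":[0.0012,0.0001,0],"spin":0},{"offset":[0.0012,0.0001,0],"spin":0},{"offset":[0.0012,0.0001,0],"spin":0},{"offset":[0.0012,0.0001,0],"spin":0},{"offset":[0.0012,0.0001,0],"spin":0},{"offset":[0.0012,0.0001,0],"spin":0},{"offset":[0.0012,0.0001,0],"spin":0}]'
```

```text
clock: 15.8
eef_pos: [533.6, 103.9, 265.8]
eef_rot: [-3.134, -0.002, 1.663]
wrist_force: [-8.5, -0.7, -1.7]
finger_gap: 16.0
```

```bash
python3 -m crank '[{"offset":[0.0012,0.0001,0.0003],"spin":0},{"offset":[0.0014,0.0001,0.0005],"spin":0},{"offset":[0.0014,0.0001,0.0005],"spin":0},{"offset":[0.0014,0.0001,0.0005],"spin":0},{"offset":[0.0014,0.0001,0.0005],"spin":0},{"offset":[0.0014,0.0001,0.0005],"spin":0},{"offset":[0.0014,0.0001,0.0005],"spin":0},{"offset":[0.0014,0.0001,0.0005],"spin":0}]'
```

```text
clock: 16.47
eef_pos: [533.9, 103.9, 265.8]
eef_rot: [-3.13, -0.001, 1.663]
wrist_force: [-10.0, -1.4, -2.7]
finger_gap: 16.0
```

```bash
python3 -m crank '[{"offset":[0.0013,0.0001,0.0004],"spin":0},{"offset":[0.0014,0.0001,0.0004],"spin":0},{"offset":[0.0014,0.0001,0.0004],"spin":0},{"offset":[0.0014,0.0001,0.0004],"spin":0},{"offset":[0.0014,0.0001,0.0004],"spin":0},{"offset":[0.0014,0.0001,0.0004],"spin":0},{"offset":[0.0014,0.0001,0.0004],"spin":0},{"offset":[0.0014,0.0001,0.0004],"spin":0}]'
```

```text
clock: 17.13
eef_pos: [534.1, 104.0, 265.8]
eef_rot: [-3.126, -0.001, 1.663]
wrist_force: [-10.3, -0.6, -2.0]
finger_gap: 15.6
```

```bash
python3 -m crank '[{"offset":[-0.001,-0.0001,0],"spin":0},{"offset":[-0.003,-0.0003,0],"spin":0},{"offset":[-0.006,-0.0006,0],"spin":0},{"offset":[-0.009,-0.0008,0],"spin":0},{"offset":[-0.012,-0.0011,0],"spin":0},{"offset":[-0.014,-0.0013,0],"spin":0},{"offset":[-0.015,-0.0014,0],"spin":0},{"offset":[-0.015,-0.0014,0],"spin":0}]'
python3 -m crank '[{"offset":[0,0,-0.0004],"spin":0},{"offset":[0,0,-0.0008],"spin":0},{"offset":[0,0,-0.0011],"spin":0},{"offset":[0,0,-0.0014],"spin":0},{"offset":[0,0,-0.0014],"spin":0},{"offset":[0,0,-0.0014],"spin":0},{"offset":[0,0,-0.0014],"spin":0},{"offset":[0,0,-0.0014],"spin":0}]'
```

```text
clock: 17.8
eef_pos: [519.0, 102.5, 266.0]
eef_rot: [-3.127, -0.001, 1.663]
wrist_force: [-0.3, -0.3, -3.0]
finger_gap: 15.8
clock: 18.47
eef_pos: [519.0, 102.5, 264.6]
eef_rot: [-3.127, -0.001, 1.663]
wrist_force: [0.3, 0.1, -3.1]
finger_gap: 15.7
```

```bash
python3 -m crank '[{"offset":[0,0,-0.0003],"spin":0},{"offset":[0,0,-0.0006],"spin":0},{"offset":[0,0,-0.0008],"spin":0},{"offset":[0,0,-0.0008],"spin":0},{"offset":[0,0,-0.0008],"spin":0},{"offset":[0,0,-0.0008],"spin":0},{"offset":[0,0,-0.0008],"spin":0},{"offset":[0,0,-0.0008],"spin":0}]'
```

```text
clock: 19.13
eef_pos: [519.1, 102.5, 263.8]
eef_rot: [-3.127, -0.001, 1.663]
wrist_force: [-0.8, -0.1, -2.2]
finger_gap: 15.7
```

```bash
python3 -m crank '[{"offset":[0,0,-0.0003],"spin":0},{"offset":[0,0,-0.0006],"spin":0},{"offset":[0,0,-0.0006],"spin":0},{"offset":[0,0,-0.0006],"spin":0},{"offset":[0,0,-0.0006],"spin":0},{"offset":[0,0,-0.0006],"spin":0},{"offset":[0,0,-0.0006],"spin":0},{"offset":[0,0,-0.0006],"spin":0}]'
```

```text
clock: 19.8
eef_pos: [519.1, 102.6, 263.6]
eef_rot: [-3.127, -0.001, 1.663]
wrist_force: [-2.6, -0.1, 5.3]
finger_gap: 15.7
```

```bash
python3 -m crank '[{"offset":[0,0,0],"spin":0},{"offset":[0,0,0],"spin":0},{"offset":[0,0,0],"spin":0},{"offset":[0,0,0],"spin":0},{"offset":[0,0,0],"spin":0},{"offset":[0,0,0],"spin":0},{"offset":[0,0,0],"spin":0},{"offset":[0,0,0],"spin":0}]' - 3
python3 -m crank '[{"offset":[0,0,0],"spin":0},{"offset":[0,0,0],"spin":0},{"offset":[0,0,0],"spin":0},{"offset":[0,0,0],"spin":0},{"offset":[0,0,0],"spin":0},{"offset":[0,0,0],"spin":0},{"offset":[0,0,0],"spin":0},{"offset":[0,0,0],"spin":0}]' 0.45
```

```text
clock: 20.47
eef_pos: [519.1, 102.6, 263.6]
eef_rot: [-3.127, -0.001, 1.663]
wrist_force: [-1.5, -0.1, 3.2]
finger_gap: 15.9
clock: 21.13
eef_pos: [519.1, 102.6, 263.6]
eef_rot: [-3.127, -0.001, 1.663]
wrist_force: [-0.2, 0.4, 0.0]
finger_gap: 42.1
```

```bash
python3 -m crank '[{"offset":[0,0,0.003],"spin":0},{"offset":[0,0,0.012],"spin":0},{"offset":[0,0,0.030],"spin":0},{"offset":[0,0,0.055],"spin":0},{"offset":[0,0,0.080],"spin":0},{"offset":[0,0,0.105],"spin":0},{"offset":[0,0,0.125],"spin":0},{"offset":[0,0,0.130],"spin":0}]'
python3 -m crank '[{"offset":[-0.02,-0.020,0.01],"spin":0},{"offset":[-0.04,-0.05,0.02],"spin":0},{"offset":[-0.06,-0.08,0.02],"spin":0},{"offset":[-0.08,-0.11,0.02],"spin":0},{"offset":[-0.10,-0.14,0.02],"spin":0},{"offset":[-0.11,-0.17,0.02],"spin":0},{"offset":[-0.12,-0.19,0.02],"spin":0},{"offset":[-0.12,-0.20,0.02],"spin":0}]'
python3 - <<'E'
from h import *
p=manip.camera("scene")
save(p,"s4.png",(290,125,420,235),6)
a=p["pixels"].astype(int)
for n in("tube_rack_mid","tip_box_mid","bottle_mid","rack"):
    d=manip.search_frame(p,n);print(n,[(np.round(e["location"]).tolist(),round(e["conf"],2)) for e in d[:3]])
for _ in range(8): q=manip.camera("scene")
print("motion",np.abs(q["pixels"].astype(int)-a)[125:235,290:420].max(2).__gt__(40).sum(),manip.read_state()["wrist_force"])
E
```

```text
clock: 21.8
eef_pos: [519.4, 102.6, 397.6]
eef_rot: [-3.133, -0.002, 1.663]
wrist_force: [-0.3, 0.1, -0.0]
finger_gap: 42.4
clock: 22.47
eef_pos: [398.0, -99.1, 417.8]
eef_rot: [-3.133, -0.001, 1.661]
wrist_force: [-0.1, 0.3, 0.6]
finger_gap: 42.4
tube_rack_mid [([759.0, -21.0, 64.0], 0.67)]
tip_box_mid [([733.0, -203.0, 66.0], 0.96)]
bottle_mid [([745.0, 221.0, 88.0], 0.77), ([760.0, -21.0, 64.0], 0.24)]
rack [([526.0, 101.0, 86.0], 0.81), ([341.0, -167.0, 31.0], 0.66)]
motion 97 [ 0.12069347  0.3598979  -0.02429551]
```

View pics/s4.png

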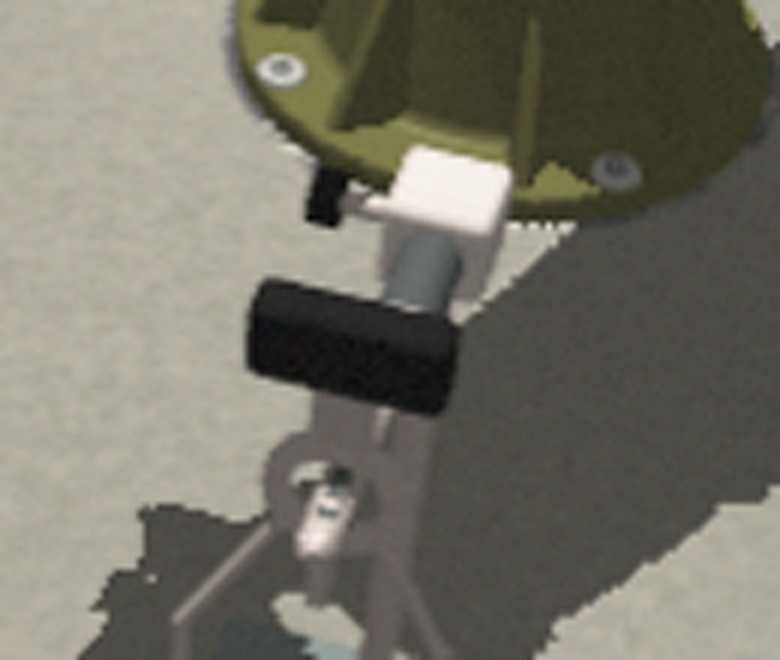

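The rack hangs with the peg through its eye (tip at about (315,545)), the flap hanging below at (320,585), and the bystanders unmoved. There's still some sway, so I'll let it settle.

```bash
for i in 1 2 3 4 5 6 7 8; do python3 -m crank '[{"offset":[0,0,0],"spin":0},{"offset":[0,0,0],"spin":0},{"offset":[0,0,0],"spin":0},{"offset":[0,0,0],"spin":0},{"offset":[0,0,0],"spin":0},{"offset":[0,0,0],"spin":0},{"offset":[0,0,0],"spin":0},{"offset":[0,0,0],"spin":0}]' >/dev/null; done
python3 - <<'E'
from h import *
f=[manip.camera("scene")["pixels"][125:260,270:420].astype(int) for _ in range(12)]
print([int((np.abs(x-f[0]).max(2)>40).sum()) for x in f],manip.read_state()["clock"])
E
```

```text
[0, 0, 0, 0, 0, 0, 0, 0, 0, 0, 0, 0] 29.05
```

```bash
python3 -c "
from cell import manip
print(manip.sign_off())"
```

```text
the job is handed in; nothing more can be done
None
```

The right-hand rack now hangs by its eye on the peg, with the flap down behind it, and I have handed the job in. It took about 29 s of robot time.

- **Catch test:** I drew the rack back until the flap stood firm. The pull read 8–9 N for about 2 s, then 10.0 and 10.3 N at the ends of two 0.67 s holds. During the holds the tool crept about 1 mm outwards and tilted about 0.9°. I put this down to each move restarting from the measured pose, because the force held steady.
- **Contact forces:** Forces were read only at the end of each move. The highest was the 10.3 N pull, apart from roughly 9 N pressed down on the peg as the rack was set down. I saw none near 15 N.
- **Last checks:**
  - **Release:** the wrist force was zero after letting go, and the arm is clear of everything.
  - **Flap:** the picture shows the peg through the eye and what looks like the flap hanging shut in front of it. The network never detected the flap, so the pull is the real proof.
  - **Stillness:** the rack swayed slightly after release; after 5 s, 12 pictures in a row showed no motion.
  - **Other items:** the tube rack, tip box, bottle and second rack are within about 4 mm of where they were first measured, which is the network's accuracy.

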